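Find the loose transit bolt in the delivery carton and hold its cover open

ROBOT

A 7-joint arm with a two-finger parallel gripper is mounted at the origin on the work surface. World frame = base frame: x ahead of the robot, y to its left, z up, the work surface at z = 0. Lengths are in mm, angles in rad, forces in N, time in s.
With the tool pointing down it reaches from about 400 to 875 mm from the base axis. Payload 4.4 kg.
Tool frame: the origin (TCP) lies midway between the tips of the shut fingers; the grasp point (between the pads) lies 19 mm behind it; z points along the fingers, y is the direction in which the jaws open and shut (so a half turn about z gives the same grasp; the last joint's range is limited). The gripper opens to 85 mm and grips with 20 to 120 N. Pads are 22 mm wide; open, the fingers measure 114 mm over their backs; the gripper's body (76 mm by 85 mm) begins 54 mm behind the grasp point. The pads swing forward as they close: fully open they stand 13 mm farther back than shut.
Start: joints at [-1.323, 0.628, 0.038, 1.517, -0.027, 0.996, -0.02], TCP at [200.615, 618.281, 231.313] pointing down, gripper open.
Joint ranges: [-3.06, 3.06], [-0.37, 2.12], [-1.25, 1.32], [0.18, 2.47], [-1.1, 4.24], [0.23, 1.98], [-2.94, 2.94]. Speed limits (rad/s): [2.57, 2.57, 3.14, 3.14, 3.14, 3.14, 3.14].

INTERFACE

Orientations are given as a unit quaternion [w, x, y, z].
In Python, from rig import ctrl gives the robot as it stands.
- The arm moves only by the tool drive_tool, never from a script. Its argument "plan" is a list of rows, each a list of 7 numbers: the shift along the tool's x, y, z in cm, then the turn, a rotation vector about the tool's x, y, z in degrees, then the finger opening in cm, from 0 to 8.54. A call has 1 to 10 rows; each row is the pose to reach, as a shift and turn from the pose measured when the call began, along the tool's axes at that moment; what a row does not reach only later rows make up. A row lasts 1/12 s, in which the tool goes at most 41.7 mm and 7.16 degrees, less where a joint would pass 70% of its speed; a pose out of reach is approached as far as the arm can. A call with a gripper value outside its range is refused whole. The fingers move at their own pace and stop on an object; the grip force is fixed at half the most. Time passes only in rows, so rows that repeat a pose let the fingers close. It gives the time, the measured TCP pose, the force and the opening at its end, in the units of the state.
- ctrl.read_state(): the state, without advancing time (a new reading comes with each control period).
- ctrl.camera(name): name is "scene" or "side" or "wrist"; returns the picture (420x560x3 uint8, red, green, blue); there is no depth.
- ctrl.camera_model(name): a dict with "fovy" (degrees; the focal length in pixels is half the picture's height over the tangent of half this angle, whatever the lens; pixels are square), "cx", "cy" (the principal point, pixels), "rvec" (rotation vector, rad) and "tvec" (3), from world to camera coordinates, as OpenCV has them. Camera axes: x right, y down, z forward; pixel columns grow to the right and rows downward; lengths in mm; the calibration is good to about 2 mm. The wrist camera is an equidistant fisheye: a pixel r from the principal point sees the ray r / f radians off the axis. A picture is of the moment at which its call begins: read the wrist's pose just before it. camera_model takes no time and is no camera call; for the wrist camera it gives the pose at the moment of the call.
- ctrl.close_job(): hands the job in, once; it reports no verdict.
The state is a dict: "clock": time; "joints": joint angles; "joint_vel": joint speeds; "joint_efforts": joint torques, N m; "ee_pos": TCP position; "eef_rot": TCP orientation; "ft_force": force on the tool from outside, world axes, zero at the start; "moment": the same for the moment, N m; "gripper_width": opening from 0.0 (shut) to 1.0 (fully open).
Only numpy, scipy, OpenCV 4.12 (cv2) and the standard library are available. Lean on these libraries where they do the work, as an engineer would, in place of code of your own. Each camera call takes 0.05 s, during which the arm holds its last target. There are 200 camera calls.

TASK

Swing both top flaps of the carton outwards past upright, then tap the three bolt heads inside from above with the fingers, one after the other from the robot's left to its right, pressing each firmly enough that the loose one sinks to its stop. Then lift the orange cover of the bolt that sank, and only that one, to at least 45 degrees and finish while still holding it up, so that a colleague can tighten the bolt. Leave the other things on the bench where they stand.

Things in the scene. Friction and masses are not known exactly. Their poses are not given: they have to be found in the camera images.
- carton: brown carton fixed to the bench, 230 (x) x 380 (y) mm, rim 110 mm high; origin at the centre of its underside; +x the far side, +y the robot's left end. In it a white base plate (top 70 mm above the bench) with three steel hex bolts in a row along y (at x +12 mm, 85 mm apart), each sticking up through the hole of its own orange hinged cover
- flap_near (a joint): near cardboard flap, 98 mm from hinge to free edge, 368 wide, 4 thick, hinged along the carton's -x rim, 113 mm from its centre, 112 mm high; rad: 0 flat over the contents, grows as the free edge swings up, then out towards the robot; 1.57 upright, stop 2.4. Starts ajar (0.4 to 0.8): a gap of 45 mm or more between the two free edges. Stays where left; 0.5 N at the edge turns it
- flap_near_edge (a point): middle of the free edge of the near flap, moves with it
- flap_far (a joint): far cardboard flap, 98 mm from hinge to free edge, 368 wide, 4 thick, hinged along the carton's +x rim, 113 mm from its centre, 112 mm high; rad: 0 flat over the contents, grows as the free edge swings up, then out away from the robot; 1.57 upright, stop 2.4. Starts ajar (0.4 to 0.8): a gap of 45 mm or more between the two free edges. Stays where left; 0.5 N at the edge turns it
- flap_far_edge (a point): middle of the free edge of the far flap, moves with it
- bolt_left (a joint): how far the robot's left bolt has sunk, m: 0 at the start, 0.008 fully down. A loose bolt slides down the whole 8 mm when pressed with 3 N or more, and stays down; a tight one gives less than 2 mm. Exactly one of the three is loose, a different one each time; only a tap tells
- bolt_left_top (a point): centre of the flat top of the robot's left hex head (21 mm across corners); at the start 87 mm above the bench and 11 mm above its cover; goes down with the bolt
- cover_left (a joint): hinge of the robot's left bolt's orange cover; rad: 0 flat, grows as its near (-x) edge swings up and over, stop 1.7. A spring pulls it shut with 1 to 2 N at the tab. A 5 mm plate 44 mm wide, top 76 mm above the bench, with a hole round the bolt (the bolt does not hinder it); a tongue 14 mm wide runs from its near edge to an upright tab
- cover_left_tab (a point): pinch point on the robot's left cover's tab (14 mm wide in carton y, 7 thick, top 105 mm high): 96 mm above the bench, 47.5 mm nearer (-x) than the bolt. The cover's hinge line runs along y 77.5 mm beyond (+x) this point, 73.5 mm high. Pinched by its 14 mm sides the tab can turn between the fingers, which need not tilt. 60 mm clear either side
- bolt_middle (a joint): how far the middle bolt has sunk, m: 0 at the start, 0.008 fully down. A loose bolt slides down the whole 8 mm when pressed with 3 N or more, and stays down; a tight one gives less than 2 mm. Exactly one of the three is loose, a different one each time; only a tap tells
- bolt_middle_top (a point): centre of the flat top of the middle hex head (21 mm across corners); at the start 87 mm above the bench and 11 mm above its cover; goes down with the bolt
- cover_middle (a joint): hinge of the middle bolt's orange cover; rad: 0 flat, grows as its near (-x) edge swings up and over, stop 1.7. A spring pulls it shut with 1 to 2 N at the tab. A 5 mm plate 44 mm wide, top 76 mm above the bench, with a hole round the bolt (the bolt does not hinder it); a tongue 14 mm wide runs from its near edge to an upright tab
- cover_middle_tab (a point): pinch point on the middle cover's tab (14 mm wide in carton y, 7 thick, top 105 mm high): 96 mm above the bench, 47.5 mm nearer (-x) than the bolt. The cover's hinge line runs along y 77.5 mm beyond (+x) this point, 73.5 mm high. Pinched by its 14 mm sides the tab can turn between the fingers, which need not tilt. 60 mm clear either side
- bolt_right (a joint): how far the robot's right bolt has sunk, m: 0 at the start, 0.008 fully down. A loose bolt slides down the whole 8 mm when pressed with 3 N or more, and stays down; a tight one gives less than 2 mm. Exactly one of the three is loose, a different one each time; only a tap tells
- bolt_right_top (a point): centre of the flat top of the robot's right hex head (21 mm across corners); at the start 87 mm above the bench and 11 mm above its cover; goes down with the bolt
- cover_right (a joint): hinge of the robot's right bolt's orange cover; rad: 0 flat, grows as its near (-x) edge swings up and over, stop 1.7. A spring pulls it shut with 1 to 2 N at the tab. A 5 mm plate 44 mm wide, top 76 mm above the bench, with a hole round the bolt (the bolt does not hinder it); a tongue 14 mm wide runs from its near edge to an upright tab
- cover_right_tab (a point): pinch point on the robot's right cover's tab (14 mm wide in carton y, 7 thick, top 105 mm high): 96 mm above the bench, 47.5 mm nearer (-x) than the bolt. The cover's hinge line runs along y 77.5 mm beyond (+x) this point, 73.5 mm high. Pinched by its 14 mm sides the tab can turn between the fingers, which need not tilt. 60 mm clear either side
- amber_bottle: amber glass reagent bottle, 60 mm wide, 130 mm tall, standing on the bench; bystander; origin at the centre of its underside
- beaker: small glass beaker, 60 mm wide, 75 mm tall, standing on the bench; bystander; origin at the centre of its underside
- lens_can: aluminium lens canister, 36 mm wide, 45 mm tall, standing beside the carton's left end; bystander; origin at the centre of its underside
- slide_box: small pale wooden slide box, 85 x 35 x 35 mm, lying beside the carton's right end; bystander; origin at the centre of its underside
- screwdriver: red-handled screwdriver, 180 mm long, lying on the bench; bystander
- wash_bottle: white plastic wash bottle with red cap, 64 mm wide, 140 mm tall, standing on the bench; bystander; origin at the centre of its underside

How it is judged (in metres and radians):
On the way, in this order (a step that is already met when the one before it is completed fails the run):
1. both carton flaps swung out past upright (value of joint each of flap_near, flap_far above 1.6 rad), for 0.2 s.
2. the left bolt tapped with the fingers (contact force between bolt_left and the fingers above 1.5 N), for 0.02 s.
3. the middle bolt tapped with the fingers (contact force between bolt_middle and the fingers above 1.5 N), for 0.02 s.
4. the right bolt tapped with the fingers (contact force between bolt_right and the fingers above 1.5 N), for 0.02 s.
5. the cover of the bolt that sank lifted by the fingers, the other covers shut (((value of joint bolt_left above 0.005 m and value of joint cover_left above 0.75 rad and contact force between cover_left and the fingers above 0.3 N and value of joint each of cover_middle, cover_right below 0.15 rad) or (value of joint bolt_middle above 0.005 m and value of joint cover_middle above 0.75 rad and contact force between cover_middle and the fingers above 0.3 N and value of joint each of cover_left, cover_right below 0.15 rad) or (value of joint bolt_right above 0.005 m and value of joint cover_right above 0.75 rad and contact force between cover_right and the fingers above 0.3 N and value of joint each of cover_left, cover_middle below 0.15 rad))), for 0.2 s.
At the end, for the whole second after the job is handed in: both flaps beyond 1.6 rad; one bolt sunk by more than 5 mm and the cover of that same bolt raised beyond 0.75 rad and pressed by the fingers with more than 0.3 N; the other two covers below 0.15 rad (all of step 1 and ((value of joint bolt_left above 0.005 m and value of joint cover_left above 0.75 rad and contact force between cover_left and the fingers above 0.3 N and value of joint each of cover_middle, cover_right below 0.15 rad) or (value of joint bolt_middle above 0.005 m and value of joint cover_middle above 0.75 rad and contact force between cover_middle and the fingers above 0.3 N and value of joint each of cover_left, cover_right below 0.15 rad) or (value of joint bolt_right above 0.005 m and value of joint cover_right above 0.75 rad and contact force between cover_right and the fingers above 0.3 N and value of joint each of cover_left, cover_middle below 0.15 rad))); the arm keeps its last pose, push and grip.
It fails at once if the cover of a bolt that has not sunk lifted beyond 0.3 rad ((value of joint cover_left above 0.3 rad and value of joint bolt_left below 0.004 m) or (value of joint cover_middle above 0.3 rad and value of joint bolt_middle below 0.004 m) or (value of joint cover_right above 0.3 rad and value of joint bolt_right below 0.004 m)).
It fails at once if a bystander moved by more than 40 mm (distance of any of amber_bottle, beaker, lens_can, slide_box, screwdriver, wash_bottle from where it was at the start of the episode above 0.04 m).
It also fails if it takes over 61 s, if anything falls off the work surface, if the arm or the gripper's body presses on something with over 40 N, if the wrist force passes 120 N, or if a joint passes its speed limit or range.

## Working session

There is one attempt and no reset: what is moved stays moved. The work goes in short steps, Python scripts to look and compute and a tool call to move; the robot and the scene stay as the last step left them, time stands still between calls to the robot, and variables do not carry over. Pictures are saved under pics/ and viewed, about 8 in all and at most 12, crops included, and the job is handed in when it is done.

Besides the shell and the picture viewer there is one more tool, called after "Call:" as name(argument=value, ...), one argument or row to a line, values as JSON. drive_tool: Moves the arm, as the interface text tells. Its arguments: {"type":"object","properties":{"plan":{"type":"array"}},"required":["plan"]}

```bash
ls; mkdir -p pics
cat > h.py <<'E'
import numpy as np, cv2
from rig import ctrl
from scipy.spatial.transform import Rotation as R
def model(n):
    m=ctrl.camera_model(n); m['f']=210/np.tan(np.radians(m['fovy'])/2)
    m['R']=R.from_rotvec(np.ravel(m['rvec'])).as_matrix(); m['t']=np.ravel(m['tvec']); m['n']=n
    m['c']=-m['R'].T@m['t']; return m
def ray(m,u,v):
    x,y=(u-m['cx'])/m['f'],(v-m['cy'])/m['f']
    if m['n']=='wrist':
        r=np.hypot(x,y); s=np.sin(r)/max(r,1e-9); d=np.array([x*s,y*s,np.cos(r)])
    else: d=np.array([x,y,1.])
    d=m['R'].T@d; return d/np.linalg.norm(d)
def onz(m,u,v,z):
    d=ray(m,u,v); return m['c']+d*(z-m['c'][2])/d[2]
def proj(m,p):
    q=m['R']@np.asarray(p,float)+m['t']
    if m['n']=='wrist':
        r=np.hypot(q[0],q[1]); th=np.arctan2(r,q[2]); return np.array([m['cx'],m['cy']])+m['f']*th*q[:2]/max(r,1e-9)
    return np.array([m['cx']+m['f']*q[0]/q[2],m['cy']+m['f']*q[1]/q[2]])
def cross(ms,uvs):
    A=np.zeros((3,3));b=np.zeros(3);L=[]
    for m,(u,v) in zip(ms,uvs):
        d=ray(m,u,v);P=np.eye(3)-np.outer(d,d);A+=P;b+=P@m['c'];L.append((P,m['c']))
    x=np.linalg.solve(A,b); return x,[np.linalg.norm(P@(x-c)) for P,c in L]
def snap(n,fn):
    m=model(n); im=ctrl.camera(n)[:,:,::-1].copy(); cv2.imwrite('pics/'+fn,im); return m,im
def state():
    s=ctrl.read_state(); return s
E
python3 - <<'E'
from h import *
s=state(); print(s)
for n in('scene','side'):
    m,_=snap(n,n+'0.png'); print(n,m['c'],m['f'],m['cx'],m['cy'],m['R'][2])
E
```

```text
pics
{'clock': 0.0, 'joints': array([-1.32280754,  0.62934484,  0.03841003,  1.51835849, -0.02701769,
        0.99628803, -0.0200041 ]), 'joint_vel': array([-0.00144101,  0.00039515, -0.00150668, -0.0008952 ,  0.00070709,
       -0.00175331, -0.00019139]), 'joint_efforts': array([ 1.13504284e-03, -5.63392997e+01,  1.22714102e+00, -1.93437016e+01,
        1.12896395e-02,  1.06587005e-02, -1.86386603e-05]), 'ee_pos': array([200.39103527, 617.69076644, 230.3923689 ]), 'eef_rot': array([-1.51495931e-04,  1.56245356e-01,  9.87717826e-01, -9.28776553e-04]), 'ft_force': array([-0.95434983, -0.36360576,  0.70176754]), 'moment': array([-0.02320366, -0.00012188, -0.02943609]), 'gripper_width': 0.9957490202779005}
scene [1195.88161476 1012.86608601  853.62444858] 538.5753258504737 288.0932262997121 201.69093322011565 [-0.45230152 -0.71229596 -0.53671016]
side [ -37.92711171 -851.79950191 1344.69390197] 537.5918953275883 278.1215617706951 201.00524518987189 [ 0.37592577  0.53129316 -0.75921499]
```

View pics/scene0.png

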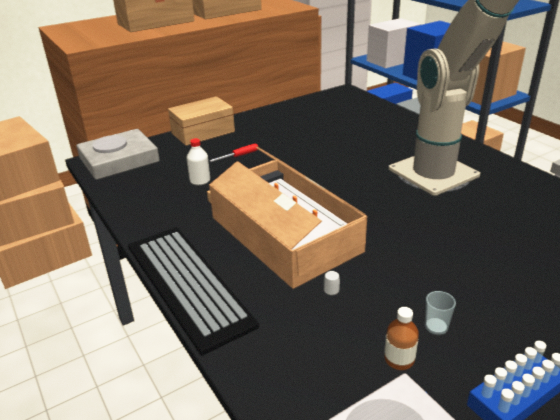

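View pics/side0.png

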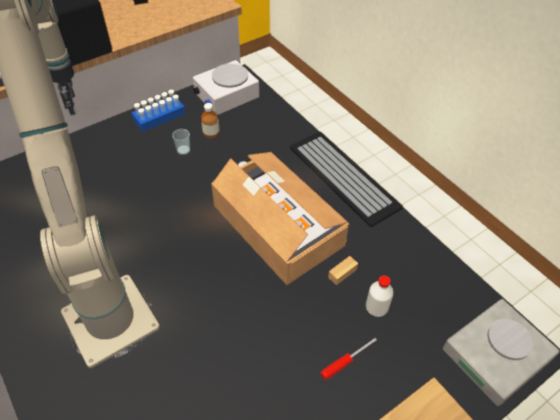

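The scene view shows the carton from the far left: its bench corners are near (297,279), (363,243) and (214,207). The lens can is at (332,283), and one flap is visible as the big lifted panel. The side view shows the orange covers with bolts at about (271,188), (287,205) and (304,222).

Run:
```python
from h import *
a=model('scene');b=model('side')
for uv in((297,279),(363,243),(214,207)): print('sc z0',uv,onz(a,*uv,0).round())
for uv in((365,215),(295,252)): print('sc z110',uv,onz(a,*uv,110).round())
for uv in((346,222),(289,248),(215,190),(254,155)): print('si z110',uv,onz(b,*uv,110).round())
for uv in((271,188),(287,205),(304,222)): print('bolt',onz(b,*uv,82).round())
for uv in((332,292),(439,330),(401,365),(199,182)):print('by',onz(a,*uv,0).round())
w=model('wrist');print(w['c'],w['R'],w['f'])
A=cv2.imread('pics/scene0.png')[150:285,200:375];B=cv2.imread('pics/side0.png')[145:280,205:355]
cv2.imwrite('pics/c0.png',cv2.resize(np.hstack([A,B]),None,fx=2.4,fy=2.4,interpolation=cv2.INTER_CUBIC))
```

```text
sc z0 (297, 279) [649. 182.  -0.]
sc z0 (363, 243) [427. 162.   0.]
sc z0 (214, 207) [ 669. -221.    0.]
sc z110 (365, 215) [448. 187. 110.]
sc z110 (295, 252) [672. 211. 110.]
si z110 (346, 222) [ 691. -167.  110.]
si z110 (289, 248) [ 499. -148.  110.]
si z110 (215, 190) [439. 159. 110.]
si z110 (254, 155) [622. 219. 110.]
bolt [600.  89.  82.]
bolt [600.   3.  82.]
bolt [604. -80.  82.]
by [608. 267.   0.]
by [493. 492.   0.]
by [625. 516.   0.]
by [ 643. -380.    0.]
[130.02644823 641.61023965 374.08780877] [[ 3.07823709e-01  9.51443079e-01 -7.94958401e-04]
 [ 9.10019302e-01 -2.94177669e-01  2.92103352e-01]
 [ 2.77685853e-01 -9.06397648e-02 -9.56386428e-01]] 325.19226210127806
```

View pics/c0.png

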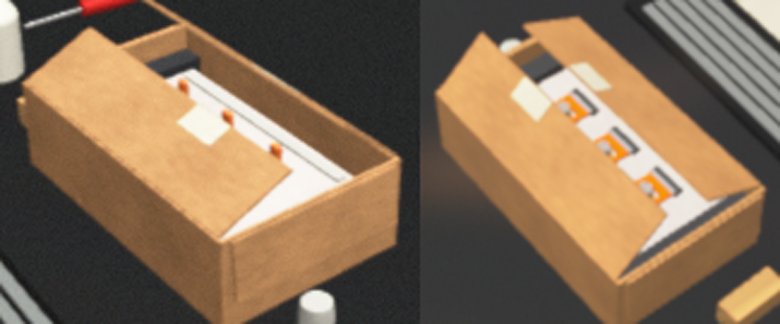

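The crop shows both flaps ajar with the bolts visible between them. Bolts come out near x≈600, y≈89/3/-80 and the carton yaw is small. I'll move above with fingers shut for a wrist look.

```bash
cat >> h.py <<'E'
def go(p,yaw=0.,tilt=0.):
    """row numbers for: TCP to world p, tool x=-world x rotated by yaw deg, tilt deg about world-y-like axis (+: fingers lean to +x)"""
    s=state(); q=s['eef_rot']; R0=R.from_quat([q[1],q[2],q[3],q[0]])
    Rt=R.from_euler('z',yaw,degrees=True)*R.from_euler('y',-tilt,degrees=True)*R.from_matrix(np.diag([-1.,1,-1]))
    d=R0.inv().apply(np.asarray(p)-s['ee_pos'])/10; rv=np.degrees((R0.inv()*Rt).as_rotvec())
    print('row',d.round(2),rv.round(1))
E
python3 -c "
from h import *
go((570,0,300))"
```

```text
row [-54.22 -47.36  -6.87] [ -0.1  -0.  -18. ]
```

Call:
drive_tool(
  plan=[
    [-5,-5,-6.9,0,0,-2,0],
    [-54.2,-47.4,-6.9,0,0,-18,0],
    [-54.2,-47.4,-6.9,0,0,-18,0],
    [-54.2,-47.4,-6.9,0,0,-18,0],
    [-54.2,-47.4,-6.9,0,0,-18,0],
    [-54.2,-47.4,-6.9,0,0,-18,0],
    [-54.2,-47.4,-6.9,0,0,-18,0],
    [-54.2,-47.4,-6.9,0,0,-18,0],
    [-54.2,-47.4,-6.9,0,0,-18,0],
    [-54.2,-47.4,-6.9,0,0,-18,0],
  ],
)

```text
clock: 0.93
ee_pos: [407.4, 268.5, 281.9]
eef_rot: [-0.0, -0.0, 1.0, -0.001]
ft_force: [0.8, -0.4, -0.9]
gripper_width: 0.001
```

```bash
python3 -c "
from h import *
print(state()['ee_pos']);go((570,0,300))"
```

```text
[407.39819861 268.52344811 281.9463106 ]
row [-16.24 -26.86  -1.77] [-0.1 -0.   0. ]
```

Call:
drive_tool(
  plan=[
    [-16.2,-26.9,-1.8,0,0,0,0],
    [-16.2,-26.9,-1.8,0,0,0,0],
    [-16.2,-26.9,-1.8,0,0,0,0],
    [-16.2,-26.9,-1.8,0,0,0,0],
    [-16.2,-26.9,-1.8,0,0,0,0],
    [-16.2,-26.9,-1.8,0,0,0,0],
    [-16.2,-26.9,-1.8,0,0,0,0],
    [-16.2,-26.9,-1.8,0,0,0,0],
    [-16.2,-26.9,-1.8,0,0,0,0],
    [-16.2,-26.9,-1.8,0,0,0,0],
  ],
)

```text
clock: 1.77
ee_pos: [569.6, -2.2, 299.7]
eef_rot: [-0.001, 0.002, 1.0, -0.001]
ft_force: [-0.7, 1.2, 0.1]
gripper_width: -0.001
```

```bash
python3 -c "
from h import *
print(state()['ee_pos'],state()['gripper_width']);m,im=snap('wrist','w1.png');print(m['c']);import pickle;pickle.dump(m,open('w1.pkl','wb'))"
```

```text
[569.62621755  -2.17058427 299.67923426] -0.000510739572693183
[495.74781539  -1.05391098 443.42209758]
```

View pics/w1.png

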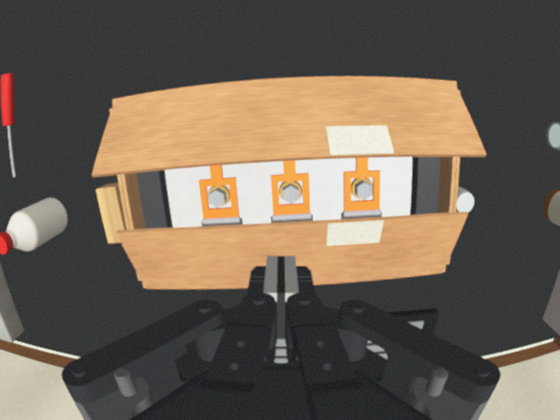

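The wrist view (image down = +x, right = +y) shows the near flap at top with free edge (95,173)–(484,153). The far flap is at the bottom with free edge (123,235)–(467,213), and the bolts are at (219,196), (290,190) and (363,188). Next I compute bolts, yaw and flap angles.

Run:
```python
from h import *
import pickle; m=pickle.load(open('w1.pkl','rb')); S=model('side')
im=cv2.imread('pics/w1.png');hs=cv2.cvtColor(im,cv2.COLOR_BGR2HSV)
# steel heads: grey in orange surround; use orange contours' children
or_=cv2.inRange(hs,(5,190,150),(18,255,255));or_[:150]=0;or_[230:]=0
n,l,st,ce=cv2.connectedComponentsWithStats(or_)
print([(st[i][:5],ce[i].round(1)) for i in range(1,n) if st[i][4]>100])
si=cv2.imread('pics/side0.png')
uvw=[(363,188),(290,190),(219,196)]; uvs=[(205+(566-420)/2.4,145+108/2.4),(205+(612-420)/2.4,145+147/2.4),(205+(651-420)/2.4,145+190/2.4)]
B=[]
for a,b in zip(uvw,uvs):
    p=onz(m,*a,87);B.append(p);x,e=cross([m,S],[a,b]);print('z87',p.round(1),'2view',x.round(1),np.round(e,1))
d=B[0]-B[2]; yaw=np.arctan2(-d[0],d[1]);print('pitch',np.linalg.norm(d)/2,'yaw',np.degrees(yaw))
ex=np.array([np.cos(yaw),np.sin(yaw),0]);ey=np.array([-np.sin(yaw),np.cos(yaw),0])
c=np.mean(B,0)-12*ex;c[2]=0;print('carton',c)
from scipy.optimize import brentq
for nm,sg,uv in(('near',-1,[(95,173),(484,153)]),('far',1,[(123,235),(467,213)])):
    for u in uv:
        for y in (184,-184):
            best=min(np.linspace(0,1.2,1201),key=lambda t:np.linalg.norm(np.cross(ray(m,*u),c+ex*sg*(113-98*np.cos(t))+ey*y+[0,0,112+98*np.sin(t)]-m['c'])))
            p=c+ex*sg*(113-98*np.cos(best))+ey*y+[0,0,112+98*np.sin(best)]
            print(nm,u,y,best,p.round(),proj(m,p).round(),)
```

```text
[]
z87 [575.4  92.9  87. ] 2view [579.3  93.   81.3] [2.9 2.9]
z87 [578.2   9.   87. ] 2view [587.    6.6  78.5] [7.2 7.2]
z87 [584.8 -72.   87. ] 2view [592.2 -76.2  73. ] [4. 4.]
pitch 82.57882518668404 yaw 3.23061850820188
carton [567.47509169   9.27666635   0.        ]
near (95, 173) 184 1.2 [480. 189. 203.] [502. 112.]
near (95, 173) -184 0.7030000000000001 [ 540. -177.  175.] [ 94. 174.]
near (484, 153) 184 0.7020000000000001 [519. 191. 175.] [484. 153.]
near (484, 153) -184 1.2 [ 500. -179.  203.] [ 71. 136.]
far (123, 235) 184 0.972 [615. 196. 193.] [483. 254.]
far (123, 235) -184 0.47300000000000003 [ 604. -173.  157.] [115. 231.]
far (467, 213) 184 0.47400000000000003 [583. 194. 157.] [469. 212.]
far (467, 213) -184 0.979 [ 636. -171.  193.] [106. 276.]
```

Near flap is at ≈0.70 rad and far at ≈0.47 rad, leaving a gap of about 64 mm at local x −38…+26. The carton is at about (570, 8) with yaw 3.2°. I'll put the shut fingers down in the gap, then sweep the near flap while rising with it.

Call:
drive_tool(
  plan=[
    [0.6,1.0,4,0,0,-3.2,0],
    [0.6,1.0,8,0,0,-3.2,0],
    [0.6,1.0,12,0,0,-3.2,0],
    [0.6,1.0,15.5,0,0,-3.2,0],
    [0.6,1.0,15.5,0,0,-3.2,0],
  ],
)

```text
clock: 2.23
ee_pos: [556.7, 11.9, 138.6]
eef_rot: [-0.008, -0.03, 1.0, -0.0]
ft_force: [-0.5, -0.1, -0.3]
gripper_width: 0.001
```

```bash
cat >> h.py <<'E'
C=np.array([570,8,0.]);YAW=3.2
def L(x,y,z): return C+R.from_euler('z',YAW,degrees=True).apply([x,y,z])
def toloc(p): return R.from_euler('z',-YAW,degrees=True).apply(np.asarray(p)-C)
E
python3 -c "
from h import *
s=state();print(s['ee_pos'],toloc(s['ee_pos']),s['ft_force']);go(L(-140,0,175),YAW)"
```

```text
[556.67542114  11.9215568  138.56292491] [-13.0848955    4.65924021 138.56292491] [-0.46370278 -0.06142802 -0.33991807]
row [12.75 -0.42 -3.44] [ 0.  -0.9  0.2]
```

Call:
drive_tool(
  plan=[
    [1.4,0,-0.6,0,0,0,0],
    [2.5,0,-1.5,0,0,0,0],
    [3.6,0,-2.5,0,0,0,0],
    [4.9,0,-3.2,0,0,0,0],
    [6.3,0,-3.7,0,0,0,0],
    [7.7,-0.2,-4.0,0,0,0,0],
    [9.1,-0.3,-4.1,0,0,0,0],
    [10.7,-0.4,-3.9,0,0,0,0],
    [12.5,-0.4,-3.6,0,0,0,0],
    [12.5,-0.4,-3.6,0,0,0,0],
  ],
)

```text
clock: 3.07
ee_pos: [429.4, 1.5, 178.0]
eef_rot: [-0.009, -0.03, 0.999, 0.0]
ft_force: [-0.3, 0.7, 0.5]
gripper_width: -0.001
```

```bash
python3 -c "
from h import *
s=state();print(s['ee_pos'],toloc(s['ee_pos']),s['ft_force']);go(L(0,0,125),YAW)"
```

```text
[429.42237118   1.46428015 177.98900305] [-140.72326886    1.32172568  177.98900305] [-0.34961186  0.72171027  0.51300257]
row [-14.17  -0.21   5.04] [ 0.1 -1.   0.3]
```

Call:
drive_tool(
  plan=[
    [-4.1,0,0,0,0,0,0],
    [-8.1,0,1.3,0,0,0,0],
    [-11.6,-0.1,3.3,0,0,0,0],
    [-14.1,-0.2,4.7,0,-0.5,0,0],
    [-14.1,-0.2,5.1,0,-1,0,0],
    [-14.1,-0.2,5.1,0,-1,0,0],
  ],
)

```text
clock: 3.57
ee_pos: [569.8, 9.0, 124.0]
eef_rot: [-0.001, -0.031, 1.0, 0.001]
ft_force: [-1.7, -0.5, 0.4]
gripper_width: -0.001
```

```bash
python3 -c "
from h import *
s=state();print(s['ee_pos'],toloc(s['ee_pos']),s['ft_force']);go(L(138,0,175),YAW)"
```

```text
[569.77138825   9.02846065 123.97062426] [ -0.17084507   1.03961849 123.97062426] [-1.69670637 -0.50331341  0.40907084]
row [-13.81  -0.18  -5.13] [ 0.1 -0.1  0.4]
```

Call:
drive_tool(
  plan=[
    [-1.2,0,-0.3,0,0,0,0],
    [-2.0,0,-1.4,0,0,0,0],
    [-3.4,0,-2.9,0,0,0,0],
    [-4.6,0,-3.8,0,0,0,0],
    [-6.0,0,-4.6,0,0,0,0],
    [-7.6,0,-5.3,0,0,0,0],
    [-9.2,0,-5.6,0,0,0,0],
    [-10.8,0,-5.6,0,0,0,0],
    [-12.4,0,-5.3,0,0,0,0],
    [-14,0,-5,0,0,0,0],
  ],
)

```text
clock: 4.4
ee_pos: [709.3, 18.3, 176.0]
eef_rot: [-0.001, -0.031, 1.0, 0.001]
ft_force: [-0.7, -0.0, -0.0]
gripper_width: -0.002
```

Call:
drive_tool(
  plan=[
    [-0.4,0,0,0,0,0,0],
    [-0.4,0,0,0,0,0,0],
    [4,0,-2,0,0,0,0],
    [8,0,-4,0,0,0,0],
    [12,0,-6,0,0,0,0],
    [15,0,-6,0,0,0,0],
    [15,0,-6,0,0,0,0],
  ],
)

```text
clock: 4.98
ee_pos: [548.1, 7.8, 237.5]
eef_rot: [-0.006, -0.031, 1.0, 0.001]
ft_force: [-0.8, -0.4, -1.0]
gripper_width: -0.003
```

```bash
python3 -c "
from h import *
import pickle
s=state();print(s['ee_pos'],toloc(s['ee_pos']),s['ft_force'])
m,im=snap('wrist','w2.png');pickle.dump(m,open('w2.pkl','wb'))
a,_=snap('side','side2.png')
A=cv2.imread('pics/side2.png')[130:290,190:390];cv2.imwrite('pics/v2.png',np.vstack([cv2.resize(im[40:340],(560,300)),cv2.resize(A,(375,300))[:, :].copy() if 0 else cv2.copyMakeBorder(cv2.resize(A,(375,300)),0,0,0,185,cv2.BORDER_CONSTANT)]))"
```

```text
[548.11947081   7.81386388 237.52978337] [-21.85680269   1.03555818 237.52978337] [-0.83822145 -0.37884813 -0.99637019]
```

View pics/v2.png

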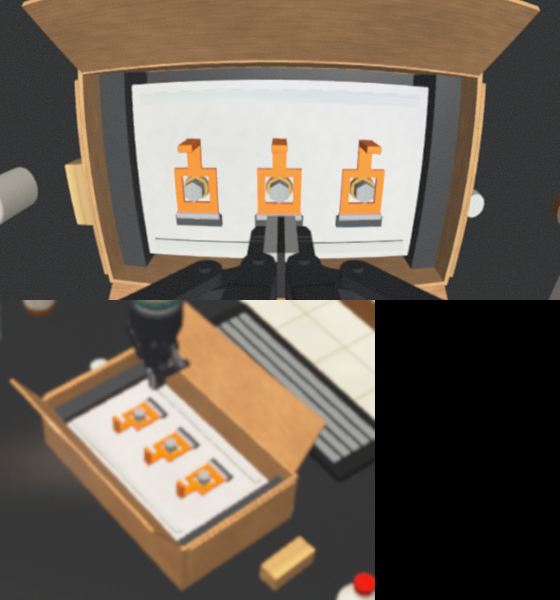

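Both flaps now lean outward. The wrist shows the bolts at about (196,229), (279,229) and (363,229) with clear tabs, and nothing else has shifted. Next I measure the bolts and tabs with two views and check the flap angles.

```bash
cat > meas.py <<'E'
from h import *
import pickle; m=pickle.load(open('w2.pkl','rb')); S=model('side')
def orange(im):
    hs=cv2.cvtColor(im,cv2.COLOR_BGR2HSV);k=cv2.inRange(hs,(7,215,120),(20,255,255))
    n,l,st,ce=cv2.connectedComponentsWithStats(k);return k,[(i,st[i],ce[i]) for i in range(1,n) if st[i][4]>60],l
out={}
for n,im in(('w',cv2.imread('pics/w2.png')),('s',cv2.imread('pics/side2.png'))):
    k,cs,l=orange(im); H=[]
    for i,st,ce in cs:
        q=np.uint8(l==i)*255;c,h=cv2.findContours(q,cv2.RETR_CCOMP,cv2.CHAIN_APPROX_NONE)
        ho=[x for x,hh in zip(c,h[0]) if hh[3]>=0]; 
        if ho:
            g=max(ho,key=cv2.contourArea);M=cv2.moments(g)
            if M['m00']>0: H.append((M['m10']/M['m00'],M['m01']/M['m00'],M['m00']))
        print(n,st,ce.round(1))
    print(n,'holes',np.round(H,1));out[n]=H
E
python3 meas.py
python3 - <<'E'
from h import *
import pickle; m=pickle.load(open('w2.pkl','rb'));S=model('side')
B=[onz(m,u,v,87) for u,v in((363,229),(279,229),(196,229))]
print(np.round(B,1),[toloc(b).round(1) for b in B])
for a,b in zip(((363,229),(279,229),(196,229)),((264.7,192.9),(281.7,207.9),(299.9,224.9))):
    x,e=cross([m,S],[a,b]);print(x.round(1),np.round(e,1))
for t in (1.4,1.6,1.8,2,2.2,2.4):
    print(t,[proj(m,L(-113+98*np.cos(t),y,112+98*np.sin(t))).round() for y in(-184,184)],[proj(S,L(s*(113-98*np.cos(t)),-184,112+98*np.sin(t))).round() for s in(-1,1)])
E
```

```text
w holes []
s [270 202  20  14  62] [279.1 210.3]
s [288 219  20  14  68] [297.6 227.2]
s holes []
[[574.3  91.9  87. ]
 [579.    9.5  87. ]
 [584.4 -71.9  87. ]] [array([ 8.9, 83.5, 87. ]), array([ 9.,  1., 87.]), array([  9.9, -80.6,  87. ])]
[583.5 100.5  58.6] [0.3 0.3]
[584.8   9.7  71.8] [0.5 0.5]
[590.9 -76.   72. ] [1. 1.]
1.4 [array([ 11., 137.]), array([547., 140.])] [array([293., 237.]), array([346., 203.])]
1.6 [array([  8., 109.]), array([550., 112.])] [array([287., 241.]), array([352., 199.])]
1.8 [array([10., 81.]), array([548.,  84.])] [array([281., 245.]), array([357., 197.])]
2 [array([17., 56.]), array([542.,  59.])] [array([275., 250.]), array([361., 195.])]
2.2 [array([27., 36.]), array([532.,  39.])] [array([270., 255.]), array([365., 195.])]
2.4 [array([39., 21.]), array([520.,  24.])] [array([266., 261.]), array([368., 195.])]
```

```bash
python3 -c "
from h import *
go((576,93.5,135),YAW)
im=cv2.imread('pics/w2.png');hs=cv2.cvtColor(im,cv2.COLOR_BGR2HSV);print(hs[211,182],hs[212,280],hs[250,182:212:5])"
```

```text
row [-2.41  8.32 10.32] [ 0.1 -0.1  0.4]
[ 16 184 245] [ 16 182 245] [[ 15 191 246]
 [ 15 189 246]
 [ 15 189 246]
 [ 15 190 246]
 [ 15 189 246]
 [ 15 187 246]]
```

Call:
drive_tool(
  plan=[
    [-1.0,3.5,1,0,0,0,0],
    [-2.4,7,3,0,0,0,0],
    [-2.4,8.3,6,0,0,0.4,0],
    [-2.4,8.3,8.5,0,0,0.4,0],
    [-2.4,8.3,8.5,0,0,0.4,0],
    [-2.4,8.3,8.5,0,0,0.4,0],
  ],
)

```text
clock: 5.58
ee_pos: [575.9, 93.1, 152.6]
eef_rot: [-0.002, -0.028, 1.0, 0.001]
ft_force: [1.2, 0.6, 1.6]
gripper_width: -0.003
```

```bash
cat > meas.py <<'E'
from h import *
import pickle
def feats(im):
    hs=cv2.cvtColor(im,cv2.COLOR_BGR2HSV);k=cv2.inRange(hs,(8,150,120),(20,255,255))
    # exclude cardboard: keep saturated
    n,l,st,ce=cv2.connectedComponentsWithStats(k);o=[]
    for i in range(1,n):
        if st[i][4]<150: continue
        q=np.uint8(l==i)*255;c,h=cv2.findContours(q,cv2.RETR_CCOMP,cv2.CHAIN_APPROX_NONE)
        ho=[x for x,hh in zip(c,h[0]) if hh[3]>=0 and cv2.contourArea(x)>60]
        x,y,w,hh=st[i][:4]; top=l[y:y+6,x:x+w]==i; cols=np.where(top.any(0))[0]+x
        head=None
        if ho: M=cv2.moments(max(ho,key=cv2.contourArea)); head=(round(M['m10']/M['m00'],1),round(M['m01']/M['m00'],1))
        o.append((list(map(int,st[i])),head,('tab',int(cols.min()),int(cols.max()),int(y))))
    return o
E
python3 - <<'E'
from meas import *
s=state();print(s['ee_pos'],s['ft_force'])
m,im=snap('wrist','w3.png');pickle.dump(m,open('w3.pkl','wb'))
for f in('w1','w2','w3'):
    M=pickle.load(open(f+'.pkl','rb'))
    for o in feats(cv2.imread(f'pics/{f}.png')): print(f,o)
E
```

```text
[575.92116635  93.0538508  152.59354753] [1.20926094 0.57080522 1.56982321]
w1 ([344, 157, 35, 54, 913], (361.7, 189.1), ('tab', 357, 366, 157))
w1 ([272, 160, 37, 55, 932], (290.1, 192.5), ('tab', 284, 293, 160))
w1 ([200, 165, 38, 53, 942], (218.3, 196.6), ('tab', 210, 221, 165))
w2 ([258, 179, 43, 75, 1548], (278.7, 229.7), ('tab', 273, 285, 179))
w2 ([175, 180, 43, 73, 1550], (195.6, 228.8), ('tab', 179, 199, 180))
w2 ([340, 181, 44, 73, 1492], (361.9, 230.1), ('tab', 360, 378, 181))
w3 ([251, 155, 61, 104, 3015], (280.5, 225.6), ('tab', 271, 291, 155))
w3 ([137, 157, 61, 101, 2974], (167.2, 224.9), ('tab', 141, 171, 157))
w3 ([40, 162, 63, 91, 2129], (74.4, 223.9), ('tab', 48, 75, 162))
```

View pics/w3.png

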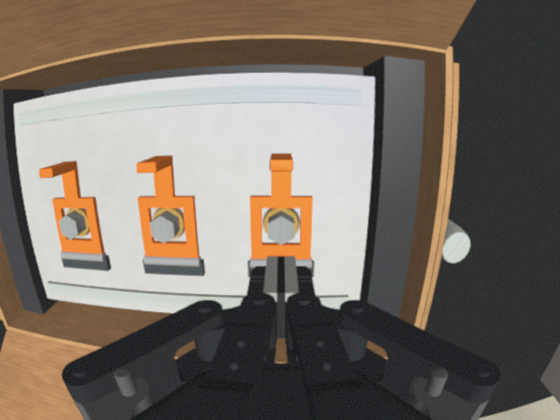

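The left bolt is straight ahead of the fingers at about (281,223), the middle at (165,225), the right at (72,225), and the tab tops are at about (281,160), (155,162) and (60,168).

Run:
```python
from meas import *
M={f:pickle.load(open(f+'.pkl','rb')) for f in('w1','w2','w3')}
P={'left':{'w1':(361.7,189.1),'w2':(361.9,230.1),'w3':(280.5,224.5)},'mid':{'w1':(290.1,192.5),'w2':(278.7,229.7),'w3':(166,225)},'right':{'w1':(218.3,196.6),'w2':(195.6,228.8),'w3':(73,224.5)}}
for k,d in P.items():
    x,e=cross([M[f] for f in d],d.values());print(k,x.round(1),np.round(e,1),'w3@87',onz(M['w3'],*d['w3'],87).round(1),'@79',onz(M['w3'],*d['w3'],79).round(1))
# tab: near top edge middle of tab, w2/w3
T={'left':((370,181),(281,155)),'mid':((279,179),(157,157)),'right':((188,180),(62,164))}
for k,(a,b) in T.items():
    x,e=cross([M['w2'],M['w3']],(a,b));print('tab',k,x.round(1),np.round(e,1))
print('tip px',proj(M['w3'],state()['ee_pos']))
go(L(0,0,0)*0+np.array([577,93.5,100]),YAW)
```

```text
left [579.   94.3  75.5] [0.3 0.3 0.6] w3@87 [574.4  93.9  87. ] @79 [577.2  94.   79. ]
mid [583.1   9.4  77.9] [0.2 0.2 0.1] w3@87 [579.8  12.6  87. ] @79 [582.7   9.7  79. ]
right [586.6 -73.8  82. ] [0.1 0.5 0.4] w3@87 [585.1 -70.1  87. ] @79 [588.3 -76.2  79. ]
tab left [526.3  91.6  89.8] [0.6 0.6]
tab mid [531.4   6.5  83.8] [0.4 0.4]
tab right [538.  -82.   77.9] [0.3 0.3]
tip px [277.98502255 273.6915523 ]
row [0.   0.08 5.4 ] [ 0.1 -0.  -0.1]
```

Hole centroids triangulate to z≈76–82, which fits the cover plane at 76. The pitch is 84.6 mm (expected 85). I'll tap left at (578, 94).

Call:
drive_tool(
  plan=[
    [-0.1,0.1,3,0,0,0,0],
    [-0.1,0.1,5.4,0,0,0,0],
    [-0.1,0.1,6.0,0,0,0,0],
    [-0.1,0.1,6.3,0,0,0,0],
    [-0.1,0.1,6.5,0,0,0,0],
    [-0.1,0.1,6.7,0,0,0,0],
    [-0.1,0.1,6.8,0,0,0,0],
  ],
)

```text
clock: 6.22
ee_pos: [579.1, 93.7, 87.3]
eef_rot: [0.001, -0.027, 1.0, 0.001]
ft_force: [0.1, 0.3, 0.3]
gripper_width: 0.001
```

Call:
drive_tool(
  plan=[
    [0,0,0.2,0,0,0,0],
    [0,0,0.3,0,0,0,0],
    [0,0,0.4,0,0,0,0],
    [0,0,0.4,0,0,0,0],
  ],
)

```text
clock: 6.55
ee_pos: [579.5, 93.8, 83.6]
eef_rot: [0.002, -0.027, 1.0, 0.001]
ft_force: [0.1, 0.5, 1.3]
gripper_width: -0.003
```

Call:
drive_tool(
  plan=[
    [0,0,0.1,0,0,0,0],
    [0,0,0.2,0,0,0,0],
    [0,0,0.2,0,0,0,0],
  ],
)

```text
clock: 6.8
ee_pos: [579.6, 93.8, 81.4]
eef_rot: [0.002, -0.027, 1.0, 0.001]
ft_force: [-0.4, 0.2, 0.4]
gripper_width: 0.003
```

Run:
```python
from meas import *
m,im=snap('wrist','w4.png');pickle.dump(m,open('w4.pkl','wb'))
print(state()['ee_pos'],proj(m,state()['ee_pos']),m['c'])
cv2.imwrite('pics/w4c.png',cv2.resize(im[120:330,150:430],None,fx=2.8,fy=2.8,interpolation=cv2.INTER_CUBIC))
S=snap('side','s4.png')
```

```text
[579.5304325   93.81392327  81.40623929] [279.02941729 270.355423  ] [505.05562075  90.0203674  224.75090897]
```

View pics/w4c.png

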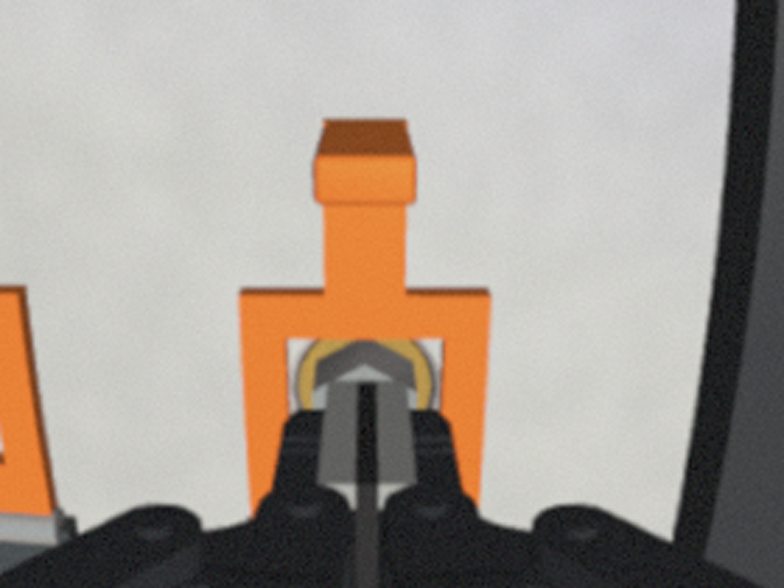

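Call:
drive_tool(
  plan=[
    [0,0,0.1,0,0,0,0],
    [0,0,0.2,0,0,0,0],
  ],
)

```text
clock: 7.07
ee_pos: [579.6, 93.8, 79.4]
eef_rot: [0.002, -0.027, 1.0, 0.001]
ft_force: [-0.3, -0.6, 2.6]
gripper_width: -0.001
```

Call:
drive_tool(
  plan=[
    [0,0,0.1,0,0,0,0],
    [0,0,0.2,0,0,0,0],
  ],
)

```text
clock: 7.23
ee_pos: [579.6, 93.8, 78.9]
eef_rot: [0.002, -0.027, 1.0, 0.001]
ft_force: [-5.8, -1.3, 24.3]
gripper_width: 0.001
```

Firm contact at z=78.9 is exactly 87−8, so the left bolt appears to be the loose one. I'll tap the middle next; a contact near 87 would confirm that.

Call:
drive_tool(
  plan=[
    [0,0,-2,0,0,0,0],
    [0,0,-4,0,0,0,0],
    [0.1,-4,-4.2,0,0,0,0],
    [0.1,-8.4,-4,0,0,0,0],
    [0.1,-8.4,-3,0,0,0,0],
    [0.1,-8.4,-1.6,0,0,0,0],
    [0.1,-8.4,-1.2,0,0,0,0],
    [0.1,-8.4,-0.9,0,0,0,0],
  ],
)

```text
clock: 7.9
ee_pos: [582.4, 10.1, 86.7]
eef_rot: [0.001, -0.027, 1.0, 0.001]
ft_force: [-1.5, -0.8, 1.6]
gripper_width: 0.003
```

Call:
drive_tool(
  plan=[
    [0,0,0.1,0,0,0,0],
    [0,0,0.2,0,0,0,0],
  ],
)

```text
clock: 8.07
ee_pos: [582.5, 10.1, 86.4]
eef_rot: [0.001, -0.028, 1.0, 0.001]
ft_force: [-6.1, -0.9, 20.8]
gripper_width: 0.003
```

The middle bolt holds 20.8 N at z=86.4, so it is tight. Now the right one.

Call:
drive_tool(
  plan=[
    [0,0,-2,0,0,0,0],
    [0,0,-3.4,0,0,0,0],
    [0,-4,-3.4,0,0,0,0],
    [0,-8.5,-3.4,0,0,0,0],
    [0,-8.5,-2.4,0,0,0,0],
    [0,-8.5,-0.9,0,0,0,0],
    [0,-8.5,-0.4,0,0,0,0],
    [0,-8.5,-0.1,0,0,0,0],
  ],
)

```text
clock: 8.73
ee_pos: [586.5, -73.8, 86.5]
eef_rot: [-0.0, -0.028, 1.0, 0.001]
ft_force: [-3.5, -1.5, 17.9]
gripper_width: 0.002
```

Call:
drive_tool(
  plan=[
    [0,0,0.1,0,0,0,0],
    [0,0,0.2,0,0,0,0],
  ],
)

```text
clock: 8.9
ee_pos: [586.5, -73.8, 86.4]
eef_rot: [-0.0, -0.029, 1.0, 0.001]
ft_force: [-6.9, -1.6, 21.9]
gripper_width: -0.004
```

The right bolt also holds, so the left is the loose one. I'll move to its tab at about (531, 91), opening to 5 cm.

Call:
drive_tool(
  plan=[
    [0,0,-4,0,0,0,0],
    [0,4,-6,0,0,0,2],
    [2,8,-6,0,0,0,5],
    [4,12,-6,0,0,0,5],
    [4.6,16,-6,0,0,0,5],
    [4.6,16.8,-6,0,0,0,5],
    [4.6,16.8,-6,0,0,0,5],
  ],
)

```text
clock: 9.48
ee_pos: [529.7, 98.9, 147.4]
eef_rot: [-0.0, -0.034, 0.999, 0.003]
ft_force: [0.3, 0.1, 0.2]
gripper_width: 0.587
```

Run:
```python
from meas import *
s=state();print(s['ee_pos'],s['gripper_width'],s['ft_force'])
m,im=snap('wrist','w5.png');pickle.dump(m,open('w5.pkl','wb'))
for o in feats(im): print(o)
print('pred tab top',proj(m,(531.1,91.4,105)),'bolt79',proj(m,(578.5,94,79)),'mid87',proj(m,(583,9.6,87)))
go((531.1,91.4,79),YAW)
```

```text
[529.65307223  98.88241067 147.3530388 ] 0.5865019262255304 [0.32325188 0.11889683 0.16735696]
([37, 216, 65, 85, 1915], (72.6, 273.9), ('tab', 51, 71, 216))
([130, 218, 59, 91, 2361], (160.8, 281.1), ('tab', 141, 162, 218))
([240, 220, 58, 93, 2663], (268.5, 284.0), ('tab', 260, 277, 220))
pred tab top [266.59219903 240.15543467] bolt79 [267.91425027 285.84996665] mid87 [156.61195714 286.39903205]
row [-0.02 -0.41  6.82] [0.2 0.  0.5]
```

View pics/w5.png

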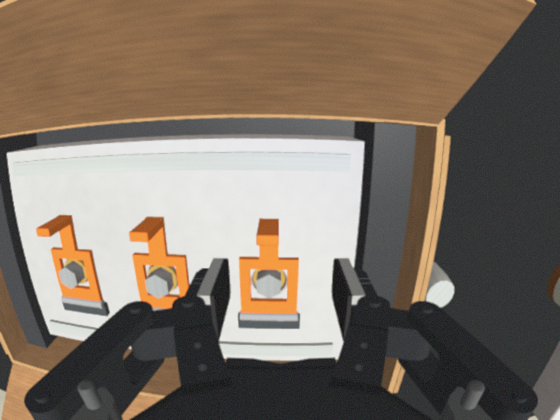

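The jaws straddle the left tab, with its top at about (268,239) against a predicted (267,240). The left bolt looks sunk. I'll descend and grip.

Call:
drive_tool(
  plan=[
    [0,-0.4,1.5,0,0,0.4,5],
    [0,-0.4,4,0,0,0.4,5],
    [0,-0.4,6,0,0,0.4,5],
    [0,-0.4,6.8,0,0,0.4,5],
    [0,-0.4,6.8,0,0,0.4,4],
    [0,-0.4,6.8,0,0,0.4,2],
    [0,-0.4,6.8,0,0,0.4,0.5],
    [0,-0.4,6.8,0,0,0.4,0],
    [0,-0.4,6.8,0,0,0.4,0],
    [0,-0.4,6.8,0,0,0.4,0],
  ],
)

```text
clock: 10.37
ee_pos: [531.9, 91.0, 80.2]
eef_rot: [0.001, -0.028, 1.0, 0.001]
ft_force: [0.6, -0.6, 2.2]
gripper_width: 0.145
```

Opening is about 12–13 mm, so the tab is gripped. I'll lift along the hinge arc to about 30°, then check.

Call:
drive_tool(
  plan=[
    [-0.2,0,-0.7,0,0,0,0],
    [-0.5,0,-1.3,0,0,0,0],
    [-0.9,0,-1.9,0,0,0,0],
    [-1.2,0,-2.5,0,0,0,0],
    [-1.7,0,-3.1,0,0,0,0],
    [-2.2,0,-3.6,0,0,0,0],
    [-2.2,0,-3.6,0,0,0,0],
  ],
)

```text
clock: 10.95
ee_pos: [553.9, 92.1, 117.0]
eef_rot: [0.001, -0.028, 1.0, 0.001]
ft_force: [0.2, -0.8, -7.5]
gripper_width: 0.145
```

Call:
drive_tool(
  plan=[
    [-0.5,0,-0.5,0,0,0,0],
    [-1.1,0,-0.9,0,0,0,0],
    [-1.7,0,-1.25,0,0,0,0],
    [-2.3,0,-1.55,0,0,0,0],
    [-3.0,0,-1.8,0,0,0,0],
    [-3.5,0,-2.0,0,0,0,0],
    [-3.5,0,-2.0,0,0,0,0],
    [-3.5,0,-2.0,0,0,0,0],
    [-3.5,0,-2.0,0,0,0,0],
  ],
)

```text
clock: 11.7
ee_pos: [588.6, 94.0, 136.9]
eef_rot: [0.001, -0.028, 1.0, 0.001]
ft_force: [-2.3, -0.8, -8.3]
gripper_width: 0.14
```

Run:
```python
from meas import *
s=state();print(s['ee_pos'],s['gripper_width'],s['ft_force'])
m,im=snap('wrist','w6.png');S,si=snap('side','s6.png')
A=cv2.resize(si[140:290,190:390],(560,420),interpolation=cv2.INTER_CUBIC)
cv2.imwrite('pics/v6.png',cv2.resize(np.hstack([im,A]),(800,300)))
h=L(12+30,85,73.5)+[1,1,0];p=s['ee_pos']+[0,0,17];print('cover angle est',np.degrees(np.arctan2(22.5,-77.5)-np.arctan2(p[2]-73.5,p[0]-(578.5+30))))
```

```text
[588.62429966  94.00359933 136.93072818] 0.13984007199912535 [-2.30542642 -0.78158479 -8.30779776]
cover angle est 59.93018954504369
```

View pics/v6.png

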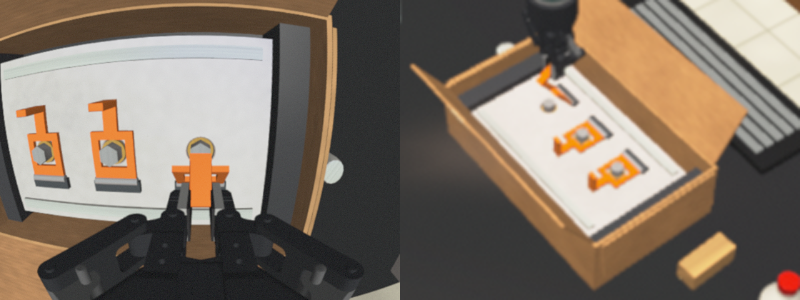

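The view shows the left cover raised in the jaws and its sunk bolt uncovered. The other two covers are flat and both flaps lean outward. I'll hold a few more rows, then hand in.

Call:
drive_tool(
  plan=[
    [0,0,0,0,0,0,0],
    [0,0,0,0,0,0,0],
    [0,0,0,0,0,0,0],
    [0,0,0,0,0,0,0],
  ],
)

```text
clock: 12.13
ee_pos: [588.6, 94.0, 136.9]
eef_rot: [0.001, -0.028, 1.0, 0.001]
ft_force: [-1.7, -0.7, -8.4]
gripper_width: 0.141
```

```bash
python3 -c "
from h import *
s=state();print(s['clock'],s['ee_pos'],s['gripper_width'],s['ft_force'])
if s['gripper_width']>0.1 and s['ee_pos'][2]>130: print(ctrl.close_job())"
```

```text
12.1333 [588.6002529   93.99698792 136.92638693] 0.14100198385985202 [-1.66042329 -0.71821687 -8.41167164]
the job is handed in; nothing more can be done
None
```

I swung both flaps out, tapped the three bolts from left to right, and handed the job in at 12.1 s with the left cover held up. `close_job` gave no verdict.

- **Flaps:** both ended at about 2.1 rad, read off the pictures just after opening; the last picture still shows them leaning outward.
- **Bolts:** the left one is loose. It sank from 87 mm to a firm stop at z = 78.9 mm (24 N). The middle and right ones both held at about 86.4 mm under 21 to 22 N.
- **Left cover:** it is held at about 60° (1.05 rad), estimated from the tool position and the hinge geometry. The jaws were at 0.14 opening (about 12 mm against the 14 mm tab), with about 8 N downward load on the tool.
- **Other things:** in the last picture the other two covers look flat. The bystanders it shows look unmoved, though I did not measure that and some were out of frame.

**What disagreed:**
- My early two-view bolt heights came out at 59 to 82 mm, against 87 mm in the text. I put this down to poor pixel picks and measuring the cover holes rather than the heads; the taps settled it.
- During the left tap, force readings stayed under 3 N while the bolt sank. I judged it loose only from the stop height and from comparing it with the other two.

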